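# Hold the knife box unlocked with its sprung key lock

### The job

Take the red-bowed key out of its wooden stand, put it into the lock on top of the blue knife box, push it fully home past the stiff pins (a little rocking helps), and turn it a quarter turn clockwise, seen from above, so that the bolt draws back. The lock springs shut if let go, so finish still gripping the key and holding it turned. Leave the tub, the spice jar and the tin where they stand.

Things in the scene. Friction and masses are not known exactly. Their poses are not given: they have to be found in the camera images.
- key: Upright key, 67 mm long, 40 g. Origin on its axis at the underside of its steel collar (22 mm across, 4 mm thick); z up. Over it, z = 7 to 43 mm, a red bow, 28 mm wide along x, 10 mm thick along y (grip across y). Below: round 5 mm shank, then from z = -7 to -24 mm a flat blade, 16 mm along x, 5 mm along y, lower edge rounded 2.5 mm. Same when turned half round; fits either way.
- key_stand: Fixed light-wood block, 70 (x) x 54 (y) x 34 mm high, origin at the centre of its underside. The key stands in an 18 x 7 mm slot, 28 mm deep, in the middle of its top, long side along x; its collar rests on the top face. Drawn straight up it is clear after 28 mm.
- knife_box: Fixed knife box, 170 (x) x 150 (y) mm, origin at the centre of its underside, z up. Blue body, two grey lid leaves with tops at z = 56 mm; over the centre a lock case 64 (x) x 54 (y) mm with a flat bright metal top at z = 92 mm; beside it at -y a steel bolt in a keeper (top at z = 81 mm).
- keyway (a point): Centre of the slot in the metal lock top, on the turning axis, level with its face; x along the slot, z up. Slot 18 (x) x 7 mm (y), lips rounded 2.5 mm. The key goes in blade down, its x along the slot; home when its collar sits on the face, key origin here. Two sticky pins resist by 5 to 10 N each, met about 11 and 6 mm before home. It turns only within 2 mm of home, and is then held in.
- lock_plug (a joint): Turn of the lock in rad: 0 at rest, bolt out; grows as the key turns clockwise seen from above; stop at 1.48 (a quarter turn), 1.25 or more counts as turned. Sprung back to 0 with 0.03 N m at rest, 0.10 N m at the stop. The blade has some 0.15 rad of play, so the key turns about 1.6 rad to reach the stop.
- tub: Loose round food tub, 72 mm wide, 71 mm high, upright; origin at the centre of its underside. To be left alone. Just behind it stands a big fixed rice cooker, front at about x = 0.55 m between y = -0.2 and 0.15, 0.34 m high: carry the key across on the robot's side of it (x about 0.34).
- spice_jar: Loose spice jar, 40 mm wide, 105 mm high, upright; origin at the centre of its underside. To be left alone.
- tin: Loose food tin, 75 mm wide, 58 mm high, upright; origin at the centre of its underside. To be left alone.
Things that resemble listed ones, but are neither listed nor needed, are in the scene too. What is shaped like the key but black is not meant.

How it is judged (in metres and radians):
On the way, in this order (a step that is already met when the one before it is completed fails the run):
1. the key is gripped and lifted clear of its stand (z of key in the frame of key_stand above 0.062 m and contact force between the fingers and key above 1 N), for 0.1 s.
2. the key is fully home in the keyway (z of key in the frame of keyway between -0.004 and 0.003 m and horizontal distance between key and keyway below 0.004 m and angle between key's own z axis and vertical below 0.12 rad), for 0.1 s.
At the end, for the whole second after the job is handed in: Still gripping the key (over 2 N), key fully home (origin 3 mm above to 4 mm below the keyway mouth, within 4 mm sideways, tilt under 0.12 rad), lock turned 1.25 rad or more and still (under 0.3 rad/s), tub, spice jar and tin within 30 mm of their starts (all of step 2 and value of joint lock_plug above 1.25 rad and velocity of joint lock_plug between -0.3 and 0.3 rad/s and contact force between the fingers and key above 2 N and distance of each of tub, spice_jar, tin from where it was at the start of the episode below 0.03 m); the arm keeps its last pose, push and grip.
It fails at once if the tub is knocked over or pushed more than 30 mm (distance of tub from where it was at the start of the episode above 0.03 m or angle between tub's own z axis and vertical above 0.4 rad).
It fails at once if the spice jar is knocked over or pushed more than 30 mm (distance of spice_jar from where it was at the start of the episode above 0.03 m or angle between spice_jar's own z axis and vertical above 0.4 rad).
It fails at once if the tin is knocked over or pushed more than 30 mm (distance of tin from where it was at the start of the episode above 0.03 m or angle between tin's own z axis and vertical above 0.4 rad).
It also fails if it takes over 48 s, if anything falls off the work surface, if the arm or the gripper's body presses on something with over 40 N, if the wrist force passes 120 N, or if a joint passes its speed limit or range.

### The arm

A 7-joint arm with a two-finger parallel gripper is mounted at the origin on a cart in front of the work surface, level with it; the furniture and walls round the work are solid. World frame = base frame: x ahead of the robot, y to its left, z up, the work surface at z = 0. Lengths are in mm, angles in rad, forces in N, time in s.
With the tool pointing down it reaches from about 400 to 875 mm from the base axis. Payload 4.4 kg.
Tool frame: the origin (TCP) lies between the finger pads; the fingertips stand 22 mm ahead of it and the grasp point (between the pads) lies 3 mm ahead of it; z points along the fingers, y is the line along which they close (so a half turn about z gives the same grasp; the last joint's range is limited). The gripper opens to 85 mm and grips with 20 to 120 N. Pads are 22 mm wide; open, the fingers measure 114 mm over their backs; the gripper's body (76 mm by 85 mm) begins 54 mm behind the grasp point. The pads swing forward as they close: fully open they stand 13 mm farther back than shut.
Start: joints at [1.067, 0.628, 0.038, 1.517, -0.027, 0.996, -0.02], TCP at [275.594, -588.698, 253.313] pointing down, gripper open.
Joint ranges: [-3.06, 3.06], [-0.37, 2.12], [-1.25, 1.32], [0.18, 2.47], [-1.1, 4.24], [0.23, 1.98], [-2.94, 2.94]. Speed limits (rad/s): [2.57, 2.57, 3.14, 3.14, 3.14, 3.14, 3.14].

### API

Orientations are given as [roll, pitch, yaw] about the fixed x, y, z axes, in that order (R = Rz(yaw) Ry(pitch) Rx(roll)).
In Python, from cell import ctrl gives the robot as it stands.
- The arm moves only by the tool step_arm, never from a script. Its argument "plan" is a list of rows, each an object of numbers: "dx", "dy", "dz": the shift along the tool's x, y, z scaled (see below); "ax", "ay", "az": the turn, a rotation vector about the tool's x, y, z scaled (see below); "gripper": the opening, from 0 (shut) to 1 (fully open). A call has 1 to 20 rows; each row shifts and turns the commanded pose from where the row before left it, along the tool's axes as they then stand; what a row does not reach is not made up. The controller multiplies each number of a shift by 0.3 m and each number of a turn by 90 degrees. A row lasts 1/8 s, in which the tool goes at most 62.5 mm and 10.7 degrees, less where a joint would pass 70% of its speed; a pose out of reach is approached as far as the arm can. A call with a number of a shift or a turn outside -1 to 1 is refused whole. A call with a gripper value outside its range is refused whole. The fingers move at their own pace and stop on an object; the grip force is fixed at half the most. Time passes only in rows, so rows that do not move let the fingers close. It gives the time, the measured TCP pose, the force, the opening and the grip force at its end, in the units of the state.
- ctrl.read_state(): the state, without advancing time (a new reading comes with each control period).
- ctrl.get_image(name): name is "side" or "top" or "wrist"; returns a dict with "color" (400x640x3 uint8, red, green, blue), "range_z" (400x640 float32, mm along the optical axis (not along the pixel's ray), 0 where there is no reading), "fx", "fy", "cx", "cy" (pixels), "T" (4x4, takes a point from camera to world coordinates); the wrist camera has in their place "T_tool_cam" (4x4, takes a point from camera to tool coordinates, whose origin is the TCP and whose axes are the flange's). Camera axes: x right, y down, z forward; pixel columns grow to the right and rows downward; lengths in mm; the calibration is good to about 2 mm. A picture is of the moment at which its call begins: read the wrist's pose just before it.
- ctrl.finish_job(): hands the job in; it is judged then, once.
The state is a dict: "clock": time; "qpos": joint angles; "qd": joint speeds; "tau": joint torques, N m; "eef_pos": TCP position; "tool_rot": TCP orientation; "force": force on the tool from outside, world axes, zero at the start; "torque": the same for the moment, N m; "width": finger opening in mm; "gripper_force": force on a finger pad.
Only numpy, scipy, OpenCV 4.12 (cv2) and the standard library are available. Lean on these libraries where they do the work, as an engineer would, in place of code of your own. Each camera call takes 0.05 s, during which the arm holds its last target. There are 200 camera calls.

## Working session

There is one attempt and no reset: what is moved stays moved. The work goes in short steps, Python scripts to look and compute and a tool call to move; the robot and the scene stay as the last step left them, time stands still between calls to the robot, and variables do not carry over. Pictures are saved under pics/ and viewed, at most 10 in all, crops included, and the job is handed in when it is done.

Besides the shell and the picture viewer there is one more tool, called in YAML: its name, and indented under it one key for each argument. step_arm: Moves the arm, as the interface text tells. Shifts and turns lie within -1 to 1; 1 stands for 0.3 m of shift or 90 degrees of turn. Its arguments: {"type":"object","properties":{"plan":{"type":"array"}},"required":["plan"]}

```bash
mkdir -p pics
cat > h.py <<'E'
import numpy as np, cv2
from cell import ctrl
from scipy.spatial.transform import Rotation as R
def cam(name):
    s=ctrl.read_state(); im=ctrl.get_image(name)
    if name=='wrist':
        T=np.eye(4); T[:3,:3]=R.from_euler('xyz',s['tool_rot']).as_matrix(); T[:3,3]=s['eef_pos']
        im['T']=T@np.array(im['T_tool_cam'])
    im['T']=np.array(im['T']); return im
def save(im,fn,crop=None,scale=1):
    c=im['color'][:,:,::-1]
    if crop: c=c[crop[1]:crop[3],crop[0]:crop[2]]
    cv2.imwrite('pics/'+fn,cv2.resize(c,None,fx=scale,fy=scale,interpolation=cv2.INTER_CUBIC))
def cloud(im):
    z=im['range_z']; v,u=np.mgrid[:z.shape[0],:z.shape[1]]
    P=np.stack([(u-im['cx'])/im['fx']*z,(v-im['cy'])/im['fy']*z,z,np.ones_like(z)],-1)
    W=(P@im['T'].T)[...,:3]; W[z==0]=np.nan; return W
def onplane(im,uv,h):
    uv=np.atleast_2d(uv).astype(float)
    d=np.stack([(uv[:,0]-im['cx'])/im['fx'],(uv[:,1]-im['cy'])/im['fy'],np.ones(len(uv))],-1)@im['T'][:3,:3].T
    o=im['T'][:3,3]; return o+d*((h-o[2])/d[:,2])[:,None]
E
python3 - <<'E'
from h import *
print(ctrl.read_state())
for n in('side','top'):
    im=cam(n); save(im,n+'0.png'); print(n,im['T'].round(2).tolist(),im['fx'])
E
```

```text
{'clock': 0.0, 'qpos': array([ 1.06717412,  0.62935604,  0.03844714,  1.51840306, -0.02700389,
        0.99629254, -0.0200472 ]), 'qd': array([-6.01919460e-05, -5.07119815e-04, -6.40117974e-04, -1.77744395e-04,
       -1.51418808e-03, -5.54587833e-04,  2.81404168e-05]), 'tau': array([ 1.45738418e-04, -5.63399971e+01,  1.22628573e+00, -1.93443310e+01,
        1.10959390e-02,  1.05764242e-02,  1.22501604e-05]), 'eef_pos': array([ 275.34850142, -588.13433663,  252.37151158]), 'tool_rot': array([-3.13965202e+00,  2.67794705e-05,  4.37767934e-01]), 'force': array([ 0.84176591, -0.06484592, -0.52608103]), 'torque': array([ 0.00060422, -0.02317091, -0.00055502]), 'gripper_force': 0.0, 'width': 85.05743476406313}
side [[0.99, -0.05, 0.09, 414.12], [-0.1, -0.44, 0.89, -1265.14], [-0.01, -0.89, -0.45, 665.39], [0.0, 0.0, 0.0, 1.0]] 509.20081482023346
top [[-0.03, -0.99, 0.13, 395.11], [-1.0, 0.03, 0.03, -128.3], [-0.03, -0.13, -0.99, 1089.98], [0.0, 0.0, 0.0, 1.0]] 435.5339756536878
```

View pics/side0.png

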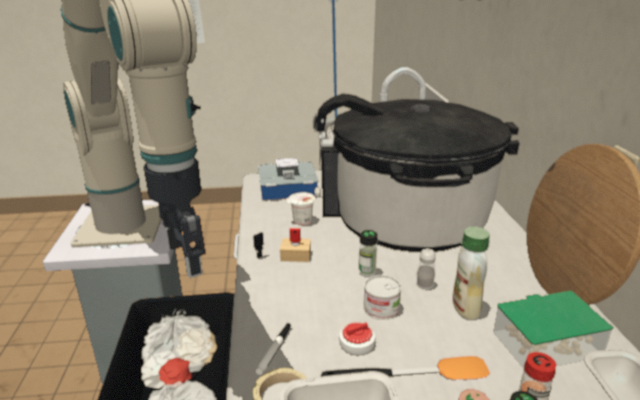

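View pics/top0.png

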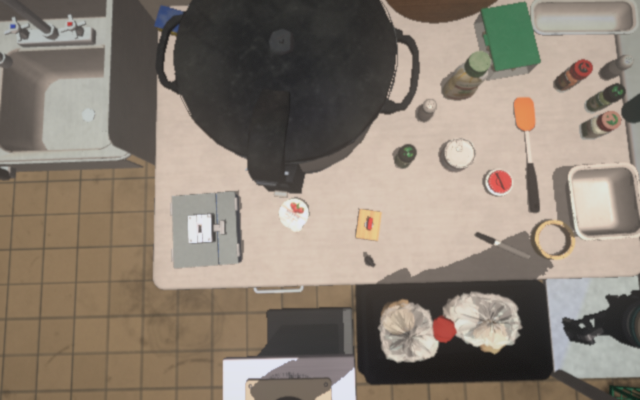

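Side: the red key stands in its block at about (295,236). The look-alikes are the black key at (258,245), the red clip in a white dish at (357,335) and the red ties at (175,372). Top: stand at (369,224), lock top at (201,229), tub at (293,213). I choose the red bow in the wooden block. Next I measure and take a close crop.

Run:
```python
from h import *
im=cam('top'); s=cam('side'); W=cloud(im); c=im['color']; hsv=cv2.cvtColor(c,cv2.COLOR_RGB2HSV)
def comp(m,uv):
    n,l,st,ce=cv2.connectedComponentsWithStats(m.astype(np.uint8)); 
    v,u=np.nonzero(m); i=np.argmin((u-uv[0])**2+(v-uv[1])**2); k=l[v[i],u[i]]; return l==k
def rect(mask,h,nm):
    v,u=np.nonzero(mask); 
    cn=max(cv2.findContours(mask.astype(np.uint8),cv2.RETR_EXTERNAL,cv2.CHAIN_APPROX_NONE)[0],key=len)[:,0]
    P=onplane(im,cn,h)[:,:2].astype(np.float32); r=cv2.minAreaRect(P)
    print(nm,'px',u.mean().round(1),v.mean().round(1),'n',len(u),'rect',np.round(r[0],1),np.round(r[1],1),round(r[2],1),'z med',np.nanmedian(W[mask][:,2]).round(1), 'zmax',np.nanpercentile(W[mask][:,2],95).round(1))
H,S,V=[hsv[...,i].astype(int) for i in range(3)]
print(hsv[224,360],hsv[224,370],hsv[260,380],hsv[229,195],hsv[200,180])
wood=comp(((H>8)&(H<25)&(S>85)&(V>120))|(((H<6)|(H>172))&(S>130)),(361,230)); box=np.zeros_like(wood); box[195:255,345:395]=1
wood=wood&box; rect(wood,34,'stand')
red=comp((((H<6)|(H>172))&(S>130)&(V>70))&box,(369,224)); rect(red,77,'bow top')
Z=W[...,2]
reg=np.zeros_like(wood); reg[180:275,165:250]=1
lock=reg&(Z>84)&(Z<100); rect(comp(lock,(201,222)),92,'lock depth')
br=reg&(V>190)&(S<40); rect(comp(br,(201,222)),92,'lock bright')
lid=reg&(Z>46); rect(comp(lid,(201,222)),56,'lid')
a=im; save(im,'top_box.png',(165,185,250,275),6); 
save(s,'side_key.png',(240,215,330,275),6)
# side red
hs=cv2.cvtColor(s['color'],cv2.COLOR_RGB2HSV).astype(int); m=((hs[...,0]<6)|(hs[...,0]>172))&(hs[...,1]>130); m[:, :280]=0;m[:,310:]=0;m[:220]=0;m[250:]=0
v,u=np.nonzero(m); w=cloud(s)[m]; print('side red',u.min(),u.max(),v.min(),v.max(),np.nanmedian(w,0))
print('tub',np.nanmedian(W[205:222,285:302].reshape(-1,3),0))
```

```text
[ 18 102 229] [  2 157 224] [ 14  40 213] [110   3 231] [ 26  13 160]
stand px 368.1 224.5 n 586 rect [ 461.9 -204.6] [53.1 69.6] 80.2 z med 34.6 zmax 76.3
bow top px 369.4 223.0 n 38 rect [ 461.3 -204.8] [ 7.  25.6] 87.6 z med 77.7 zmax 79.6
lock depth px 199.7 228.5 n 655 rect [461.3 187.6] [64.1 56.6] 2.6 z med 92.2 zmax 95.5
lock bright px 199.0 228.4 n 589 rect [461.8 189.3] [63.3 51.4] 0.7 z med 92.3 zmax 95.5
lid px 204.2 229.6 n 4745 rect [461.4 188.4] [173.8 163.9] 2.5 z med 57.0 zmax 92.9
side red 290 299 229 241 [ 463.17440805 -210.78888001   58.40186364]
tub [491.81189812 -26.77964675  70.74268271]
```

View pics/top_box.png

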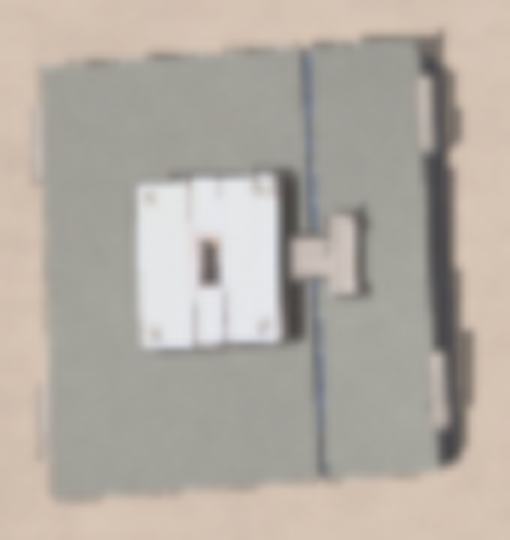

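View pics/side_key.png

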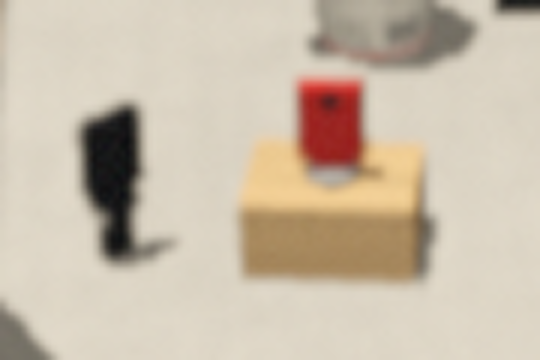

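The crop shows the red bow (330,120) in the wooden block, with the black decoy standing alone at its left. The lock slot is at about top pixel (199.7,228.7) and runs along world x. The sizes agree: stand 53x70, lock top 64x54 at z 92. I'll move above the stand and turn so that the later clockwise turn stays within the last joint's range.

step_arm:
  plan:
    - {"dx":0.11,"dy":-0.09,"dz":0,"gripper":1}
    - {"dx":0.11,"dy":-0.09,"gripper":1}
    - {"dx":0.11,"dy":-0.09,"gripper":1}
    - {"dx":0.11,"dy":-0.09,"gripper":1}
    - {"dx":0.11,"dy":-0.09,"gripper":1}
    - {"dx":0.11,"dy":-0.09,"gripper":1}
    - {"dx":0.11,"dy":-0.09,"gripper":1}
    - {"dx":0.11,"dy":-0.09,"gripper":1}
    - {"dx":0.11,"dy":-0.09,"gripper":1}
    - {"dx":0.11,"dy":-0.09,"gripper":1}
    - {"gripper":1}

```text
invalid input
```

step_arm:
  plan:
    - {"az":-0.115,"gripper":1}
    - {"az":-0.115,"gripper":1}
    - {"az":-0.115,"gripper":1}
    - {"az":-0.115,"gripper":1}
    - {"az":-0.115,"gripper":1}
    - {"az":-0.115,"gripper":1}
    - {"az":-0.115,"gripper":1}
    - {"az":-0.115,"gripper":1}
    - {"az":-0.115,"gripper":1}
    - {"az":-0.115,"gripper":1}
    - {"az":-0.115,"gripper":1}
    - {"az":-0.115,"gripper":1}
    - {"az":-0.115,"gripper":1}
    - {"az":-0.115,"gripper":1}
    - {"gripper":1}
    - {"gripper":1}

```text
invalid input
```

Run:
```python
from h import *
s=ctrl.read_state(); print(s['clock'],s['qpos'].round(2),s['eef_pos'].round(1),s['tool_rot'].round(3),s['force'].round(1))
im=cam('wrist'); save(im,'w1.png'); print(np.array(im['T_tool_cam']).round(3),im['fx'])
np.savez('w1.npz',**{k:np.array(v) for k,v in im.items()})
```

```text
0.2 [ 1.07  0.63  0.04  1.52 -0.03  1.   -0.02] [ 275.5 -588.4  252.7] [-3.14   0.     0.438] [0.2 0.  0.1]
[[ 1.00000e-03 -9.52000e-01 -3.07000e-01  7.79940e+01]
 [ 1.00000e+00  1.00000e-03  1.00000e-03 -3.08000e-01]
 [-0.00000e+00 -3.07000e-01  9.52000e-01 -1.21227e+02]
 [ 0.00000e+00  0.00000e+00  0.00000e+00  1.00000e+00]] 295.8221314475453
```

View pics/w1.png

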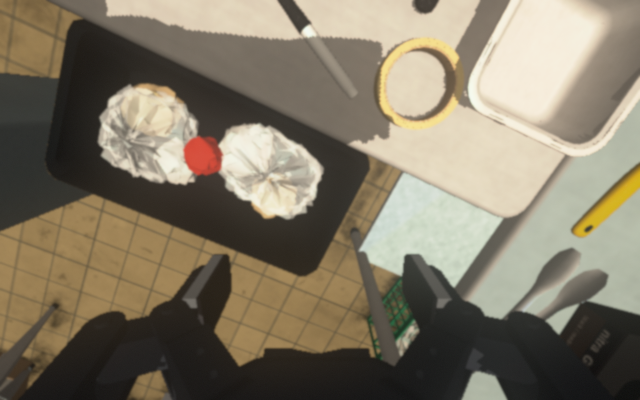

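The calls were refused, probably because every row needs all seven numbers, so the picture shows only the start view. I'll send complete rows.

step_arm:
  plan:
    - {"dx":0.11,"dy":-0.09,"dz":0,"ax":0,"ay":0,"az":0,"gripper":1}
    - {"dx":0.11,"dy":-0.09,"dz":0,"ax":0,"ay":0,"az":0,"gripper":1}
    - {"dx":0.11,"dy":-0.09,"dz":0,"ax":0,"ay":0,"az":0,"gripper":1}
    - {"dx":0.11,"dy":-0.09,"dz":0,"ax":0,"ay":0,"az":0,"gripper":1}
    - {"dx":0.11,"dy":-0.09,"dz":0,"ax":0,"ay":0,"az":0,"gripper":1}
    - {"dx":0.11,"dy":-0.09,"dz":0,"ax":0,"ay":0,"az":0,"gripper":1}
    - {"dx":0.11,"dy":-0.09,"dz":0,"ax":0,"ay":0,"az":0,"gripper":1}
    - {"dx":0.11,"dy":-0.09,"dz":0,"ax":0,"ay":0,"az":0,"gripper":1}
    - {"dx":0.11,"dy":-0.09,"dz":0,"ax":0,"ay":0,"az":0,"gripper":1}
    - {"dx":0.11,"dy":-0.09,"dz":0,"ax":0,"ay":0,"az":0,"gripper":1}

```text
clock: 1.5
eef_pos: [460.5, -203.0, 253.4]
tool_rot: [3.141, -0.0, 0.438]
force: [1.0, 1.1, 0.7]
width: 85.4
gripper_force: 0.0
```

step_arm:
  plan:
    - {"dx":0,"dy":0,"dz":0,"ax":0,"ay":0,"az":-0.115,"gripper":1}
    - {"dx":0,"dy":0,"dz":0,"ax":0,"ay":0,"az":-0.115,"gripper":1}
    - {"dx":0,"dy":0,"dz":0,"ax":0,"ay":0,"az":-0.115,"gripper":1}
    - {"dx":0,"dy":0,"dz":0,"ax":0,"ay":0,"az":-0.115,"gripper":1}
    - {"dx":0,"dy":0,"dz":0,"ax":0,"ay":0,"az":-0.115,"gripper":1}
    - {"dx":0,"dy":0,"dz":0,"ax":0,"ay":0,"az":-0.115,"gripper":1}
    - {"dx":0,"dy":0,"dz":0,"ax":0,"ay":0,"az":-0.115,"gripper":1}
    - {"dx":0,"dy":0,"dz":0,"ax":0,"ay":0,"az":-0.115,"gripper":1}
    - {"dx":0,"dy":0,"dz":0,"ax":0,"ay":0,"az":-0.115,"gripper":1}
    - {"dx":0,"dy":0,"dz":0,"ax":0,"ay":0,"az":-0.115,"gripper":1}
    - {"dx":0,"dy":0,"dz":0,"ax":0,"ay":0,"az":-0.115,"gripper":1}
    - {"dx":0,"dy":0,"dz":0,"ax":0,"ay":0,"az":-0.115,"gripper":1}
    - {"dx":0,"dy":0,"dz":0,"ax":0,"ay":0,"az":-0.115,"gripper":1}
    - {"dx":0,"dy":0,"dz":0,"ax":0,"ay":0,"az":-0.115,"gripper":1}
    - {"dx":0,"dy":0,"dz":0,"ax":0,"ay":0,"az":0,"gripper":1}
    - {"dx":0,"dy":0,"dz":0,"ax":0,"ay":0,"az":0,"gripper":1}

```text
clock: 3.5
eef_pos: [459.9, -204.4, 253.3]
tool_rot: [-3.142, -0.0, 2.963]
force: [-0.5, -0.1, 0.8]
width: 85.7
gripper_force: 0.0
```

Run:
```python
from h import *
s=ctrl.read_state(); print(s['clock'],s['qpos'].round(2),s['eef_pos'].round(1),s['tool_rot'].round(3),s['force'].round(1))
im=cam('wrist'); save(im,'w2.png')
W=cloud(im); hsv=cv2.cvtColor(im['color'],cv2.COLOR_RGB2HSV).astype(int); H,S,V=[hsv[...,i] for i in range(3)]
red=((H<6)|(H>172))&(S>120)&(V>60)
n,l,st,ce=cv2.connectedComponentsWithStats(red.astype(np.uint8))
for i in range(1,n):
    if st[i,4]>40: print(st[i],ce[i].round(1),np.nanmedian(W[l==i],0).round(1))
d=np.hypot(W[...,0]-462,W[...,1]+205)
m=red&(d<40)&(W[...,2]>72)
P=W[m][:,:2]; print('bow top',len(P),W[m].mean(0).round(1),cv2.minAreaRect(P.astype(np.float32)))
wood=((H>8)&(H<25)&(S>85)&(abs(W[...,2]-34)<6)&(d<60)); P=W[wood][:,:2]; print('stand',len(P),cv2.minAreaRect(P.astype(np.float32)),np.median(W[wood][:,2]))
```

```text
3.5 [ 0.83  0.49 -0.67  1.91  0.39  0.88  1.35] [ 459.9 -204.4  253.3] [-3.142 -0.     2.963] [-0.5 -0.1  0.8]
[131   0  42  22 637] [154.1   8.1] [ 204.6 -405.2 -131.9]
[312 168   9  30 216] [315.8 182.7] [ 457.9 -204.9   77.4]
[464 185  29  19 245] [480.4 193. ] [500.6 -31.6  70.9]
[  72  266   43   37 1185] [ 92.8 283.9] [ 553.6 -522.7   31.8]
bow top 194 [ 459.7 -205.1   77.4] ((460.7352294921875, -205.08746337890625), (8.312090873718262, 25.960262298583984), 79.60474395751953)
stand 2277 ((461.71942138671875, -205.20013427734375), (53.75748825073242, 69.73662567138672), 79.93900299072266) 34.700644490988
```

View pics/w2.png

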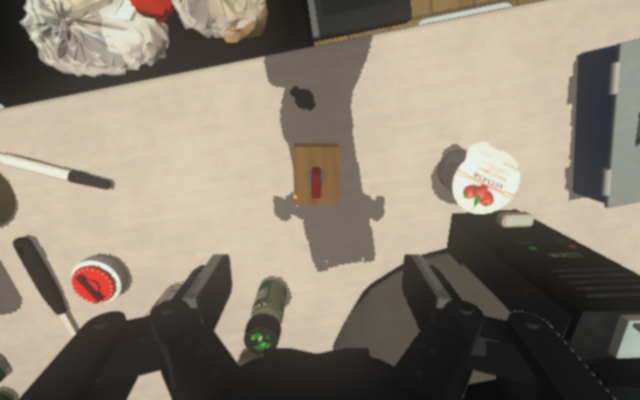

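The wrist view shows the red bow at (316,183), upright in the stand at (316,175), and nothing near the fingers. The stand centre is (461.7,-205.1) with yaw -0.176, which agrees with the top view. The tool yaw already matches, so I descend and grip.

step_arm:
  plan:
    - {"dx":-0.006,"dy":-0.001,"dz":0.09,"ax":0,"ay":0,"az":0,"gripper":1}
    - {"dx":0,"dy":0,"dz":0.11,"ax":0,"ay":0,"az":0,"gripper":1}
    - {"dx":0,"dy":0,"dz":0.11,"ax":0,"ay":0,"az":0,"gripper":1}
    - {"dx":0,"dy":0,"dz":0.11,"ax":0,"ay":0,"az":0,"gripper":1}
    - {"dx":0,"dy":0,"dz":0.1,"ax":0,"ay":0,"az":0,"gripper":1}
    - {"dx":0,"dy":0,"dz":0.07,"ax":0,"ay":0,"az":0,"gripper":1}
    - {"dx":0,"dy":0,"dz":0.043,"ax":0,"ay":0,"az":0,"gripper":1}
    - {"dx":0,"dy":0,"dz":0,"ax":0,"ay":0,"az":0,"gripper":1}

```text
clock: 4.55
eef_pos: [461.5, -204.7, 63.0]
tool_rot: [-3.141, -0.001, 2.967]
force: [0.2, -0.5, 0.6]
width: 85.6
gripper_force: 0.0
```

step_arm:
  plan:
    - {"dx":0,"dy":0,"dz":0,"ax":0,"ay":0,"az":0,"gripper":0}
    - {"dx":0,"dy":0,"dz":0,"ax":0,"ay":0,"az":0,"gripper":0}
    - {"dx":0,"dy":0,"dz":0,"ax":0,"ay":0,"az":0,"gripper":0}
    - {"dx":0,"dy":0,"dz":0,"ax":0,"ay":0,"az":0,"gripper":0}
    - {"dx":0,"dy":0,"dz":0,"ax":0,"ay":0,"az":0,"gripper":0}
    - {"dx":0,"dy":0,"dz":0,"ax":0,"ay":0,"az":0,"gripper":0}

```text
clock: 5.3
eef_pos: [461.9, -205.0, 63.8]
tool_rot: [-3.141, 0.0, 2.967]
force: [-0.9, 0.1, 5.6]
width: 9.1
gripper_force: 58.5
```

Gripped: width 9 mm, 58 N. Now I lift straight up.

step_arm:
  plan:
    - {"dx":0,"dy":0,"dz":-0.03,"ax":0,"ay":0,"az":0,"gripper":0}
    - {"dx":0,"dy":0,"dz":-0.04,"ax":0,"ay":0,"az":0,"gripper":0}
    - {"dx":0,"dy":0,"dz":-0.06,"ax":0,"ay":0,"az":0,"gripper":0}
    - {"dx":0,"dy":0,"dz":-0.08,"ax":0,"ay":0,"az":0,"gripper":0}
    - {"dx":0,"dy":0,"dz":-0.1,"ax":0,"ay":0,"az":0,"gripper":0}
    - {"dx":0,"dy":0,"dz":-0.1,"ax":0,"ay":0,"az":0,"gripper":0}
    - {"dx":0,"dy":0,"dz":-0.08,"ax":0,"ay":0,"az":0,"gripper":0}
    - {"dx":0,"dy":0,"dz":0,"ax":0,"ay":0,"az":0,"gripper":0}

```text
clock: 6.3
eef_pos: [462.8, -205.2, 212.5]
tool_rot: [-3.141, 0.004, 2.966]
force: [0.2, 0.0, -1.5]
width: 9.3
gripper_force: 58.4
```

Run:
```python
from h import *
s=ctrl.read_state(); print(s['clock'],s['qpos'].round(2),s['eef_pos'].round(1),s['tool_rot'].round(3),s['width'],s['gripper_force'])
im=cam('side'); W=cloud(im)
hs=cv2.cvtColor(im['color'],cv2.COLOR_RGB2HSV).astype(int); m=((hs[...,0]<6)|(hs[...,0]>172))&(hs[...,1]>130)&(hs[...,2]>60)&(W[...,2]>100)
print('red held',m.sum(),np.nanmedian(W[m],0),np.nanmin(W[m][:,2]) if m.any() else 0)
t=cam('top'); W=cloud(t); Z=W[...,2]
k=(Z>64)&(Z<78)&(np.hypot(W[...,0]-492,W[...,1]+27)<50); print('tub',cv2.minEnclosingCircle(W[k][:,:2].astype(np.float32)))
for h in(120,170,220,270,320):
  f=(Z>h)&(Z<h+50)&(W[...,1]>-250)&(W[...,1]<200)&(W[...,0]>500); print(h,'cooker min x',np.percentile(W[f][:,0],1) if f.any() else None, 'y',np.percentile(W[f][:,1],[1,99]) if f.any() else None)
```

```text
6.3 [ 0.8   0.55 -0.64  1.95  0.46  0.79  1.29] [ 462.8 -205.2  212.5] [-3.141  0.004  2.966] 9.332429533397045 58.35982918739319
red held 430 [ 807.72601433 -718.87936657  102.98654665] 100.06558724430886
tub ((491.97265625, -21.064664840698242), 46.665489196777344)
120 cooker min x 539.3203094739387 y [-198.57078025   20.92767246]
170 cooker min x 539.9440306585125 y [-237.93087752  -13.46512581]
220 cooker min x 533.0052513530811 y [-249.14418971  197.82125917]
270 cooker min x 540.3728031365388 y [-238.62327187  168.69051521]
320 cooker min x 557.4598550659242 y [-44.5026236   26.88533243]
```

step_arm:
  plan:
    - {"dx":0.05,"dy":0.04,"dz":0,"ax":0,"ay":0,"az":0,"gripper":0}
    - {"dx":0.08,"dy":0.065,"dz":0,"ax":0,"ay":0,"az":0,"gripper":0}
    - {"dx":0.08,"dy":0.07,"dz":0,"ax":0,"ay":0,"az":0,"gripper":0}
    - {"dx":0.05,"dy":0.05,"dz":0,"ax":0,"ay":0,"az":0,"gripper":0}
    - {"dx":0.02,"dy":0.11,"dz":0,"ax":0,"ay":0,"az":0,"gripper":0}
    - {"dx":0.02,"dy":0.115,"dz":0,"ax":0,"ay":0,"az":0,"gripper":0}
    - {"dx":0.02,"dy":0.115,"dz":0,"ax":0,"ay":0,"az":0,"gripper":0}
    - {"dx":0.02,"dy":0.115,"dz":0,"ax":0,"ay":0,"az":0,"gripper":0}
    - {"dx":0.02,"dy":0.115,"dz":0,"ax":0,"ay":0,"az":0,"gripper":0}
    - {"dx":0.02,"dy":0.11,"dz":0,"ax":0,"ay":0,"az":0,"gripper":0}
    - {"dx":0.02,"dy":0.108,"dz":0,"ax":0,"ay":0,"az":0,"gripper":0}
    - {"dx":0,"dy":0,"dz":0,"ax":0,"ay":0,"az":-0.067,"gripper":0}
    - {"dx":0,"dy":0,"dz":0,"ax":0,"ay":0,"az":-0.067,"gripper":0}
    - {"dx":0,"dy":0,"dz":0,"ax":0,"ay":0,"az":0,"gripper":0}

```text
clock: 8.15
eef_pos: [395.7, 115.1, 209.6]
tool_rot: [3.142, -0.002, -3.107]
force: [0.2, 1.0, -0.4]
width: 9.4
gripper_force: 58.3
```

Run:
```python
from h import *
s=ctrl.read_state(); print(s['clock'],s['qpos'].round(2),s['eef_pos'].round(1),s['tool_rot'].round(3),s['width'],s['gripper_force'])
d=np.array([461.5-s['eef_pos'][0],188.5-s['eef_pos'][1]]); y=s['tool_rot'][2]; c,n=np.cos(y),np.sin(y); print(d, (np.array([[c,n],[n,-c]])@d/300).round(3))
```

```text
8.15 [ 0.17  0.45 -0.72  2.18  0.47  0.67  0.74] [395.7 115.1 209.6] [ 3.142e+00 -2.000e-03 -3.107e+00] 9.415220979923838 58.33855211734772
[65.81488272 73.37266851] [-0.228  0.237]
```

step_arm:
  plan:
    - {"dx":-0.05,"dy":0.05,"dz":0,"ax":0,"ay":0,"az":0,"gripper":0}
    - {"dx":-0.07,"dy":0.075,"dz":0,"ax":0,"ay":0,"az":0,"gripper":0}
    - {"dx":-0.07,"dy":0.072,"dz":0,"ax":0,"ay":0,"az":0,"gripper":0}
    - {"dx":-0.038,"dy":0.04,"dz":0,"ax":0,"ay":0,"az":0,"gripper":0}
    - {"dx":0,"dy":0,"dz":0,"ax":0,"ay":0,"az":0,"gripper":0}
    - {"dx":0,"dy":0,"dz":0,"ax":0,"ay":0,"az":0,"gripper":0}
    - {"dx":0,"dy":0,"dz":0,"ax":0,"ay":0,"az":0,"gripper":0}

```text
clock: 9.02
eef_pos: [461.6, 187.7, 210.4]
tool_rot: [-3.14, -0.001, -3.107]
force: [-0.1, -1.4, -0.9]
width: 9.2
gripper_force: 58.5
```

Run:
```python
from h import *
s=ctrl.read_state(); print(s['clock'],s['qpos'].round(2),s['eef_pos'].round(2),s['tool_rot'].round(3),s['width'],s['gripper_force'])
im=cam('wrist'); save(im,'w3.png'); W=cloud(im); Z=W[...,2]
np.savez('w3.npz',W=W,T=im['T'],color=im['color'],k=[im['fx'],im['fy'],im['cx'],im['cy']])
f=abs(Z-92)<5; f&=(np.hypot(W[...,0]-461.5,W[...,1]-188.5)<50); r=cv2.minAreaRect(W[f][:,:2].astype(np.float32)); print('lock top',r,np.median(Z[f]))
v,u=np.nonzero(f); print(u.min(),u.max(),v.min(),v.max())
```

```text
9.025 [ 0.02  0.55 -0.69  1.97  0.49  0.79  0.66] [461.62 187.68 210.36] [-3.140e+00 -1.000e-03 -3.107e+00] 9.174320258362124 58.45182001590729
lock top ((461.7363586425781, 188.81729125976562), (64.28328704833984, 54.133419036865234), 2.5455806255340576) 92.65769699346133
285 350 164 236
```

View pics/w3.png

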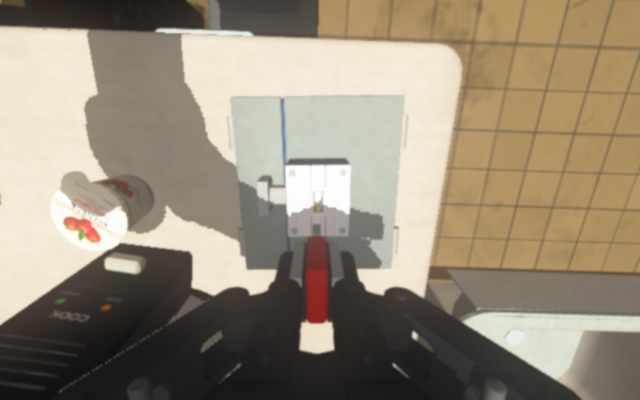

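The wrist view shows the lock top at (318,198) with the slot as a dark mark around (318,205). The held key is at (317,280), with its blade reaching up to about (317,200). I'll take one enlarged crop, then numbers.

Run:
```python
from h import *
d=np.load('w3.npz'); c=d['color'][155:260,280:356,::-1]; cv2.imwrite('pics/w3c.png',cv2.resize(c,None,fx=5.5,fy=5.5,interpolation=cv2.INTER_CUBIC))
im=dict(T=d['T'],fx=d['k'][0],fy=d['k'][1],cx=d['k'][2],cy=d['k'][3])
g=d['color'].mean(2).astype(int)
for v in (184,187,190,193,196,199,202,205,208,211,214,218,222,226,230): print(v,g[v,308:330],d['W'][v,318,2].round(0))
print(onplane(im,[[318,190],[318,205],[310,200],[326,200]],92).round(1))
```

```text
184 [252 250 247 248 251 252 252 252 252 252 252 252 252 252 252 251 244 236
 247 252 252 252] 92.0
187 [252 251 248 249 251 252 252 252 252 252 252 252 252 252 252 251 249 246
 250 252 252 252] 92.0
190 [252 251 251 250 249 247 247 248 248 248 248 248 248 247 246 248 251 252
 252 252 252 252] 93.0
193 [252 252 251 250 242 224 226 247 251 252 252 252 250 242 227 237 249 251
 251 252 252 252] 66.0
196 [252 251 251 250 242 224 226 247 252 252 252 251 249 235 220 236 248 251
 251 252 252 252] 66.0
199 [252 252 251 250 243 225 226 246 251 251 250 244 229 196 200 235 248 251
 251 251 252 252] 66.0
202 [252 252 251 250 243 221 191 197 207 207 196 178 166 167 195 233 248 251
 251 251 252 252] 66.0
205 [251 250 245 239 229 200 162 146 143 141 141 143 145 144 147 169 194 206
 215 232 247 250] 79.0
208 [206 195 177 164 156 140 123 120 129 135 137 133 125 120 131 147 159 163
 163 165 169 171] 82.0
211 [163 164 163 162 156 143 130 126 131 135 136 134 130 128 135 149 159 162
 163 162 162 163] 82.0
214 [163 163 163 163 165 167 169 170 170 169 169 169 169 169 168 167 165 162
 161 161 162 162] 92.0
218 [161 160 152 146 154 161 163 164 166 165 165 163 162 162 161 158 150 143
 151 159 160 161] 92.0
222 [161 159 152 145 152 157 160 160 161 162 161 160 159 160 160 157 149 142
 150 158 159 161] 92.0
226 [159 157 150 138 127 114 105 104 103 103 104 109 126 149 158 156 147 141
 150 157 158 158] 163.0
230 [158 157 149 137 126 112 103 101 100 101 101 107 123 145 156 155 146 139
 147 155 157 157] 169.0
[[451.1 188.6  92. ]
 [464.5 189.1  92. ]
 [460.2 182.1  92. ]
 [459.7 195.7  92. ]]
```

View pics/w3c.png

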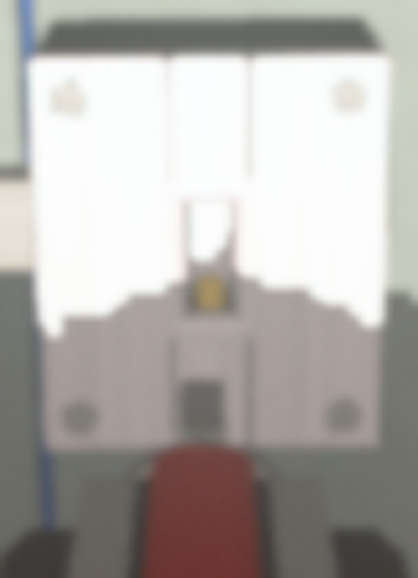

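Run:
```python
from h import *
d=np.load('w3.npz'); im=dict(T=d['T'],fx=d['k'][0],fy=d['k'][1],cx=d['k'][2],cy=d['k'][3])
print('slot corners',onplane(im,[[313.3,191.4],[323.3,191.4],[313.3,212.3],[323.3,212.3],[318.3,201.8]],92).round(1))
for z in(157,162,168): print('blade',z,onplane(im,[[312.9,224],[320.5,224],[316.7,224],[316.7,229]],z).round(1))
W=d['W']; print(W[222:236:2,316].round(1)); print('bow',W[250:320:15,317].round(1))
g=d['color'].astype(int)
for v in(255,280,305):
    r=np.nonzero((g[v,:,0]-g[v,:,1]>50))[0]; r=r[(r>290)&(r<345)]; print(v,r.min(),r.max())
```

```text
slot corners [[452.5 184.7  92. ]
 [452.2 193.1  92. ]
 [471.3 185.3  92. ]
 [470.9 193.9  92. ]
 [461.6 189.2  92. ]]
blade 157 [[455.1 185.2 157. ]
 [454.9 190.1 157. ]
 [455.  187.7 157. ]
 [458.4 187.8 157. ]]
blade 162 [[453.  185.2 162. ]
 [452.8 189.9 162. ]
 [452.9 187.6 162. ]
 [456.3 187.7 162. ]]
blade 168 [[450.5 185.2 168. ]
 [450.3 189.8 168. ]
 [450.4 187.5 168. ]
 [453.6 187.6 168. ]]
[[480.  187.9  92.5]
 [453.6 187.2 160.3]
 [453.7 187.2 163.2]
 [453.7 187.2 166.4]
 [453.5 187.2 169.8]
 [454.5 187.2 170.6]
 [454.  187.2 174.5]]
bow [[447.5 187.5 206.5]
 [447.4 187.5 220.3]
 [452.2 187.7 224.2]
 [459.6 188.  224.3]
 [466.7 188.2 225. ]]
255 309 324
280 306 327
305 306 326
```

The slot centre is (461.6,189.1), long 18.7 mm and yaw 0.044, and the key hangs on the TCP axis. I need +1.4 mm in y and 0.6° more yaw, then I go down to just above the slot.

step_arm:
  plan:
    - {"dx":0,"dy":0.005,"dz":0.04,"ax":0,"ay":0,"az":-0.006,"gripper":0}
    - {"dx":0,"dy":0,"dz":0.06,"ax":0,"ay":0,"az":0,"gripper":0}
    - {"dx":0,"dy":0,"dz":0.06,"ax":0,"ay":0,"az":0,"gripper":0}
    - {"dx":0,"dy":0,"dz":0.03,"ax":0,"ay":0,"az":0,"gripper":0}
    - {"dx":0,"dy":0,"dz":0,"ax":0,"ay":0,"az":0,"gripper":0}
    - {"dx":0,"dy":0,"dz":0,"ax":0,"ay":0,"az":0,"gripper":0}

```text
clock: 9.82
eef_pos: [462.4, 190.5, 153.8]
tool_rot: [3.141, 0.001, -3.096]
force: [-0.9, 1.6, 0.3]
width: 9.4
gripper_force: 58.4
```

Run:
```python
from h import *
s=ctrl.read_state(); print(s['clock'],s['eef_pos'].round(2),s['tool_rot'].round(4),s['force'].round(1))
```

```text
9.825 [462.44 190.54 153.79] [ 3.1411e+00  7.0000e-04 -3.0964e+00] [-0.9  1.6  0.3]
```

Run:
```python
from h import *
P=[]
for i in range(4):
    im=cam('wrist'); P.append(ctrl.read_state()['eef_pos'])
print(np.round(P,2)); W=cloud(im)
c=im['color'][150:290,270:366,::-1]; cv2.imwrite('pics/w4c.png',cv2.resize(c,None,fx=4.2,fy=4.2,interpolation=cv2.INTER_CUBIC))
f=(abs(W[...,2]-92)<4)&(np.hypot(W[...,0]-461.5,W[...,1]-188.5)<50); print('lock',cv2.minAreaRect(W[f][:,:2].astype(np.float32)))
g=im['color'].mean(2).astype(int)
for v in range(150,262,6): print(v,g[v,300:336],W[v,317].round(1))
np.savez('w4.npz',W=W,T=im['T'],color=im['color'],k=[im['fx'],im['fy'],im['cx'],im['cy']])
```

```text
[[462.54 190.48 153.91]
 [462.57 190.48 153.98]
 [462.56 190.4  153.95]
 [462.48 190.34 153.89]]
lock ((461.1312561035156, 188.82069396972656), (63.43870162963867, 54.133541107177734), 2.5773935317993164)
150 [192 192 192 192 192 191 191 191 192 191 191 191 191 190 190 190 190 190
 190 190 191 191 191 191 191 191 191 191 192 192 193 192 192 192 192 192] [415.5 188.8  57.3]
156 [192 191 192 191 192 192 191 191 192 191 191 191 191 191 191 190 191 190
 191 190 190 191 191 191 190 190 190 190 191 191 192 191 191 191 191 191] [419.8 189.   57.8]
162 [192 193 193 192 192 192 193 193 193 193 194 194 194 194 194 194 194 194
 193 194 193 191 191 191 191 190 191 190 192 191 192 192 192 192 193 193] [424.4 189.2  57.1]
168 [187 186 186 187 187 186 186 186 186 186 186 186 187 188 187 188 188 188
 188 187 188 187 186 187 187 186 187 187 187 187 187 187 187 188 188 188] [429.1 189.4  56.3]
174 [92 92 93 93 93 92 93 93 93 94 94 94 93 93 94 94 94 94 94 95 95 94 94 94
 95 94 93 95 94 94 95 94 94 94 94 94] [429.7 189.4  73.4]
180 [180 180 175 164 149 152 170 179 180 180 182 183 185 188 189 189 187 186
[... 1545 characters left out ...]
115 123 136 147 150 150 151 153 154 154 155 154 154 153 152 152 152] [455.3 190.5 117.2]
240 [149 144 136 123 110 106 104  95  87  83  83  84  84  84  84  84  84  85
  84  85  84  84  83  83  84  90  99 105 107 113 126 140 145 147 147 147] [448.9 190.2 138.6]
246 [101 100 100  94  83  73  73  76  78  80  79  80  81  81  81  80  81  80
  81  80  81  80  80  79  79  77  74  71  75  87  96 100 101 101 100 102] [448.7 190.1 145.7]
252 [97 97 96 88 74 66 68 73 75 75 77 76 77 77 76 76 77 78 77 77 77 76 77 76
 75 74 71 67 67 78 91 97 98 98 98 99] [448.4 190.1 152.3]
258 [95 94 89 77 64 64 67 70 71 72 72 74 73 73 74 73 73 73 73 73 73 73 73 72
 72 71 69 65 62 67 79 91 95 95 96 95] [448.8 190.1 157.1]
```

View pics/w4c.png

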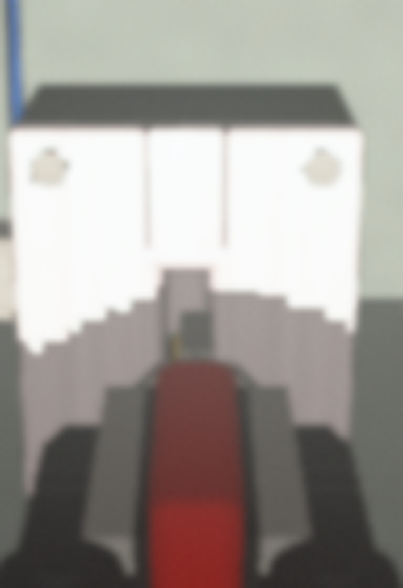

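Run:
```python
from h import *
d=np.load('w4.npz'); im=dict(T=d['T'],fx=d['k'][0],fy=d['k'][1],cx=d['k'][2],cy=d['k'][3])
print('slot',onplane(im,[[308.7,222],[319.6,222],[314.2,222],[314,213.5]],92).round(1)); print('blade',onplane(im,[[312.3,228],[320.3,228],[316.3,228]],110).round(1))
```

```text
slot [[458.4 185.2  92. ]
 [458.1 192.4  92. ]
 [458.2 188.8  92. ]
 [452.2 188.4  92. ]]
blade [[454.8 187.7 110. ]
 [454.6 192.5 110. ]
 [454.7 190.1 110. ]]
```

The key is 1.3 mm too far in +y and 1.1 mm in +x. I correct that and start in.

step_arm:
  plan:
    - {"dx":0.004,"dy":-0.0045,"dz":0,"ax":0,"ay":0,"az":0,"gripper":0}
    - {"dx":0,"dy":0,"dz":0,"ax":0,"ay":0,"az":0,"gripper":0}
    - {"dx":0,"dy":0,"dz":0,"ax":0,"ay":0,"az":0,"gripper":0}

```text
clock: 10.4
eef_pos: [461.1, 188.8, 153.5]
tool_rot: [3.142, 0.0, -3.097]
force: [-0.3, 1.2, -0.5]
width: 9.2
gripper_force: 58.4
```

step_arm:
  plan:
    - {"dx":0,"dy":0,"dz":0.012,"ax":0,"ay":0,"az":0,"gripper":0}
    - {"dx":0,"dy":0,"dz":0.012,"ax":0,"ay":0,"az":0,"gripper":0}
    - {"dx":0,"dy":0,"dz":0.01,"ax":0,"ay":0,"az":0,"gripper":0}
    - {"dx":0,"dy":0,"dz":0,"ax":0,"ay":0,"az":0,"gripper":0}

```text
clock: 10.9
eef_pos: [460.8, 188.8, 142.9]
tool_rot: [-3.141, -0.001, -3.096]
force: [-0.2, 0.4, 0.5]
width: 9.2
gripper_force: 58.4
```

No contact force. The tip is at the mouth, so I go on down with a small x correction.

step_arm:
  plan:
    - {"dx":-0.002,"dy":0,"dz":0.008,"ax":0,"ay":0,"az":0,"gripper":0}
    - {"dx":0,"dy":0,"dz":0.01,"ax":0,"ay":0,"az":0,"gripper":0}
    - {"dx":0,"dy":0,"dz":0.01,"ax":0,"ay":0,"az":0,"gripper":0}
    - {"dx":0,"dy":0,"dz":0,"ax":0,"ay":0,"az":0,"gripper":0}

```text
clock: 11.4
eef_pos: [461.5, 188.8, 134.5]
tool_rot: [-3.141, -0.0, -3.097]
force: [-0.5, 0.3, -0.8]
width: 9.2
gripper_force: 58.4
```

step_arm:
  plan:
    - {"dx":0,"dy":0,"dz":0.008,"ax":0,"ay":0,"az":0,"gripper":0}
    - {"dx":0,"dy":0,"dz":0.01,"ax":0,"ay":0,"az":0,"gripper":0}
    - {"dx":0,"dy":0,"dz":0,"ax":0,"ay":0,"az":0,"gripper":0}

```text
clock: 11.78
eef_pos: [460.8, 188.6, 129.0]
tool_rot: [-3.141, -0.002, -3.096]
force: [-2.5, 0.4, -0.5]
width: 9.3
gripper_force: 58.5
```

step_arm:
  plan:
    - {"dx":0,"dy":0,"dz":0.01,"ax":0,"ay":0.012,"az":0,"gripper":0}
    - {"dx":0,"dy":0,"dz":0.005,"ax":0,"ay":-0.024,"az":0,"gripper":0}
    - {"dx":0,"dy":0,"dz":0,"ax":0,"ay":0.012,"az":0,"gripper":0}
    - {"dx":0,"dy":0,"dz":0,"ax":0,"ay":0,"az":0,"gripper":0}

```text
clock: 12.28
eef_pos: [462.0, 188.9, 125.0]
tool_rot: [3.141, -0.001, -3.097]
force: [-2.3, -0.4, 3.2]
width: 8.8
gripper_force: 59.4
```

step_arm:
  plan:
    - {"dx":0,"dy":0,"dz":0.008,"ax":0,"ay":0.012,"az":0,"gripper":0}
    - {"dx":0,"dy":0,"dz":0.006,"ax":0,"ay":-0.024,"az":0,"gripper":0}
    - {"dx":0,"dy":0,"dz":0,"ax":0,"ay":0.012,"az":0,"gripper":0}
    - {"dx":0,"dy":0,"dz":0,"ax":0,"ay":0,"az":0,"gripper":0}

```text
clock: 12.78
eef_pos: [462.4, 189.4, 121.7]
tool_rot: [3.141, 0.001, -3.097]
force: [-3.3, -1.7, 14.0]
width: 9.5
gripper_force: 61.3
```

Run:
```python
from h import *
P=[]
for i in range(3): im=cam('wrist'); s=ctrl.read_state(); P.append(np.r_[s['eef_pos'],s['force']].round(2)); 
print(np.array(P)); W=cloud(im); g=im['color'].astype(int); red=(g[...,0]-g[...,1]>35)&(np.hypot(W[...,0]-461.5,W[...,1]-188.8)<25)
print('bow top z',np.percentile(W[red][:,2],[1,50,90,95,98]).round(1))
```

```text
[[462.39 189.36 121.73  -2.9   -0.8   12.95]
 [462.34 189.3  121.71  -2.87  -1.32  13.5 ]
 [462.36 189.32 121.7   -1.94  -2.1   12.49]]
bow top z [105.7 134.9 136.  136.3 136.5]
```

The bow top reads 136 (about 135 when home), so it is near or at home. I push a little more with a rock to seat it.

step_arm:
  plan:
    - {"dx":0,"dy":0,"dz":0.005,"ax":0,"ay":0.012,"az":0,"gripper":0}
    - {"dx":0,"dy":0,"dz":0.003,"ax":0,"ay":-0.024,"az":0,"gripper":0}
    - {"dx":0,"dy":0,"dz":0,"ax":0,"ay":0.012,"az":0,"gripper":0}
    - {"dx":0,"dy":0,"dz":0,"ax":0,"ay":0,"az":0,"gripper":0}

```text
clock: 13.42
eef_pos: [462.3, 189.5, 121.4]
tool_rot: [-3.141, 0.003, -3.097]
force: [-7.1, -4.8, 37.3]
width: 9.2
gripper_force: 65.3
```

Run:
```python
from h import *
P=[]
for i in range(3): im=cam('wrist'); s=ctrl.read_state(); P.append(np.r_[s['eef_pos'],s['force']].round(2)); 
print(np.array(P)); W=cloud(im); g=im['color'].astype(int); red=(g[...,0]-g[...,1]>35)&(np.hypot(W[...,0]-461.5,W[...,1]-188.8)<25)
print('bow top z',np.percentile(W[red][:,2],[1,50,90,95,98]).round(1))
```

```text
[[462.3  189.48 121.42  -7.72  -3.67  36.07]
 [462.27 189.48 121.4   -7.48  -3.07  35.14]
 [462.29 189.52 121.42  -7.75  -3.54  36.54]]
bow top z [104.7 134.8 135.9 136.1 136.4]
```

At the collar: force rises steeply with no more travel. I ease the side load and some of the push, then turn clockwise.

step_arm:
  plan:
    - {"dx":0.002,"dy":-0.001,"dz":-0.004,"ax":0,"ay":0,"az":0,"gripper":0}
    - {"dx":0,"dy":0,"dz":0,"ax":0,"ay":0,"az":0.05,"gripper":0}
    - {"dx":0,"dy":0,"dz":0,"ax":0,"ay":0,"az":0.08,"gripper":0}
    - {"dx":0,"dy":0,"dz":0,"ax":0,"ay":0,"az":0.08,"gripper":0}
    - {"dx":0,"dy":0,"dz":0,"ax":0,"ay":0,"az":0,"gripper":0}

```text
clock: 14.2
eef_pos: [462.6, 189.3, 121.5]
tool_rot: [3.14, 0.003, 2.856]
force: [-2.9, -1.2, 21.6]
width: 9.4
gripper_force: 62.7
```

Run:
```python
from h import *
s=ctrl.read_state(); print(s['clock'],s['qpos'].round(2),s['eef_pos'].round(2),s['tool_rot'].round(3),s['force'].round(1),s['torque'].round(3))
```

```text
14.2 [-0.13  0.66 -0.47  2.04  0.55  0.56  0.29] [462.6  189.33 121.52] [3.140e+00 3.000e-03 2.856e+00] [-2.9 -1.2 21.6] [-0.412  0.627 -0.051]
```

step_arm:
  plan:
    - {"dx":0,"dy":0,"dz":0,"ax":0,"ay":0,"az":0.08,"gripper":0}
    - {"dx":0,"dy":0,"dz":0,"ax":0,"ay":0,"az":0.08,"gripper":0}
    - {"dx":0,"dy":0,"dz":0,"ax":0,"ay":0,"az":0.08,"gripper":0}
    - {"dx":0,"dy":0,"dz":0,"ax":0,"ay":0,"az":0.08,"gripper":0}
    - {"dx":0,"dy":0,"dz":0,"ax":0,"ay":0,"az":0.08,"gripper":0}
    - {"dx":0,"dy":0,"dz":0,"ax":0,"ay":0,"az":0,"gripper":0}

```text
clock: 14.95
eef_pos: [462.5, 188.9, 121.5]
tool_rot: [3.139, 0.002, 2.227]
force: [-2.0, -1.5, 22.6]
width: 9.4
gripper_force: 62.8
```

step_arm:
  plan:
    - {"dx":0,"dy":0,"dz":0,"ax":0,"ay":0,"az":0.08,"gripper":0}
    - {"dx":0,"dy":0,"dz":0,"ax":0,"ay":0,"az":0.08,"gripper":0}
    - {"dx":0,"dy":0,"dz":0,"ax":0,"ay":0,"az":0.08,"gripper":0}
    - {"dx":0,"dy":0,"dz":0,"ax":0,"ay":0,"az":0.08,"gripper":0}
    - {"dx":0,"dy":0,"dz":0,"ax":0,"ay":0,"az":0.06,"gripper":0}
    - {"dx":0,"dy":0,"dz":0,"ax":0,"ay":0,"az":0,"gripper":0}

```text
clock: 15.7
eef_pos: [462.6, 188.9, 121.5]
tool_rot: [3.139, -0.0, 1.631]
force: [-2.4, -1.8, 21.4]
width: 9.7
gripper_force: 62.8
```

Run:
```python
from h import *
for i in range(3):
    im=cam('wrist'); s=ctrl.read_state(); print(s['clock'],s['qpos'].round(2),s['eef_pos'].round(2),s['tool_rot'].round(3),s['force'].round(1),s['torque'].round(3),s['gripper_force'])
W=cloud(im); g=im['color'].astype(int); red=(g[...,0]-g[...,1]>35)&(np.hypot(W[...,0]-461.5,W[...,1]-188.8)<25)
top=red&(W[...,2]>132); print('bow',np.percentile(W[red][:,2],[50,95,98]).round(1),cv2.minAreaRect(W[top][:,:2].astype(np.float32)))
t=cam('top'); save(t,'top_end.png',(150,140,330,280),4)
```

```text
15.75 [-0.35  0.62 -0.14  2.05  0.17  0.48 -0.56] [462.57 188.86 121.5 ] [ 3.139e+00 -1.000e-03  1.632e+00] [-2.9 -2.2 23. ] [-0.579  0.683 -0.047] 62.8523325920105
15.8 [-0.35  0.62 -0.14  2.05  0.17  0.48 -0.56] [462.56 188.86 121.49] [ 3.139e+00 -1.000e-03  1.632e+00] [-2.8 -2.  22.2] [-0.563  0.714  0.003] 62.853580713272095
15.85 [-0.35  0.62 -0.14  2.05  0.17  0.48 -0.56] [462.56 188.84 121.53] [ 3.139e+00 -1.000e-03  1.631e+00] [-2.9 -2.2 21.9] [-0.539  0.683  0.051] 62.8425657749176
bow [134.8 136.3 136.5] ((461.8137512207031, 188.75486755371094), (9.37945556640625, 27.652498245239258), 4.039076805114746)
```

The tool turned 1.554 rad and the bow itself 1.545 rad. I add a small margin toward the stop and then check.

step_arm:
  plan:
    - {"dx":0.0,"dy":0,"dz":0,"ax":0,"ay":0,"az":0.03,"gripper":0}
    - {"dx":0,"dy":0,"dz":0,"ax":0,"ay":0,"az":0.01,"gripper":0}
    - {"dx":0,"dy":0,"dz":0,"ax":0,"ay":0,"az":0,"gripper":0}
    - {"dx":0,"dy":0,"dz":0,"ax":0,"ay":0,"az":0,"gripper":0}

```text
clock: 16.4
eef_pos: [462.6, 188.9, 121.5]
tool_rot: [3.139, -0.001, 1.569]
force: [-2.5, -2.3, 22.1]
width: 9.2
gripper_force: 62.9
```

Run:
```python
from h import *
T=[]
for i in range(6):
    im=cam('wrist'); s=ctrl.read_state(); T.append(s['torque'])
print(s['clock'],s['eef_pos'].round(2),s['tool_rot'].round(3),s['force'].round(1),np.mean(T,0).round(3),s['gripper_force'])
W=cloud(im); g=im['color'].astype(int); red=(g[...,0]-g[...,1]>35)&(np.hypot(W[...,0]-461.5,W[...,1]-188.8)<25)
top=red&(W[...,2]>132); print('bow',np.percentile(W[red][:,2],[50,95,98]).round(1),cv2.minAreaRect(W[top][:,:2].astype(np.float32)))
t=cam('top'); W=cloud(t); k=(W[...,2]>66)&(W[...,2]<75)&(np.hypot(W[...,0]-492,W[...,1]+27)<50); print('tub',np.nanmedian(W[205:222,285:302].reshape(-1,3),0))
s=cam('side'); save(s,'side_end.png',(240,140,340,215),7)
```

```text
16.7 [462.59 188.89 121.51] [ 3.139e+00 -1.000e-03  1.569e+00] [-3.  -1.9 21.9] [-0.619  0.704  0.142] 62.90446400642395
bow [134.8 136.2 136.6] ((461.840576171875, 189.0170135498047), (9.366883277893066, 28.10752296447754), 0.45096781849861145)
tub [491.93346495 -26.80115828  70.75738837]
```

View pics/side_end.png

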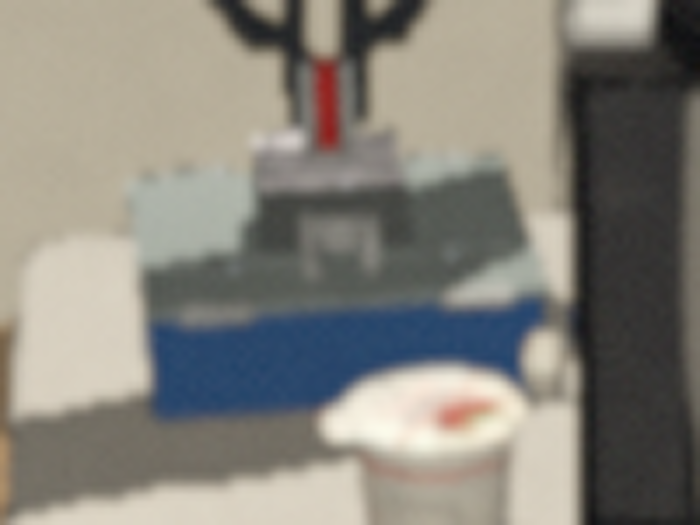

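The side crop shows the red bow seated on the lock at (328,105), turned edge-on, and the keeper at (340,240) looks empty. The spring torque is about 0.14 N m, so it is at the stop. The tub has not moved. I hand in.

```bash
python3 -c "
from cell import ctrl
print(ctrl.finish_job())"
```

```text
the job is handed in; nothing more can be done
None
```

I handed the job in at about 16.8 s with the red key fully home, turned 1.6 rad clockwise to the stop and still gripped at 63 N; the tub had not moved, I kept clear of the jar and tin without re-measuring them, and the hand-in returned no verdict.

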